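# Clamp a tube block on the lab shaker

### The job

Set the tube block with the blue caps down inside the four corner guides on the shaker's platform, flat and fully home, and let go of it. Then swing the shaker's open clamp bar back over the block until it meets its stop, and screw the yellow knurled knob at its end down clockwise until it stops tight, so that its red foot presses on the block. Leave the orange-capped block and the amber bottle where they are.

Things in the scene. Friction and masses are not known exactly. Their poses are not given: they have to be found in the camera images.
- block_blue: Loose aluminium tube block, 50 (x) x 100 (y) x 40 (z) mm, about 0.4 kg, standing upright on the bench. Twelve blue tube caps stand 3 mm proud of its top near its two ends, over 19 mm from the middle along y; the middle is bare with a flat black 20 mm dot. Origin: centre of its underside; z up, y along its length. It may go in the guides either way round.
- block_orange: A second block, the same in all but its orange caps. Leave it where it is. Origin and axes as for block_blue.
- shaker: Fixed white and blue shaker, 220 x 250 x 62 mm; origin on the bench under nest, z up. Its black platform (90 x 150 mm, top at z = 72 mm) carries four L-shaped aluminium corner guides, 7 mm high, round a space of 57 (x) x 107 (y) mm: the block's length goes along the shaker's y. The middle 70 mm of the long sides are open for fingers. Clamp post at x 0, y +105 mm.
- nest (a point): Middle of the space between the guides, on the platform's top: where the centre of the block's underside belongs. Its axes are the shaker's.
- pivot (a point): On the axis of the clamp bar's post, at the height of the bar's underside (56 mm above the platform, 16 mm above a seated block), 105 mm from nest along the shaker's +y. The steel bar, 22 mm wide and 10 mm thick, turns level about this axis; a round end 28 mm across carries the screw, 105 mm from the axis.
- gate (a joint): Angle of the clamp bar about its post, rad. 0: closed, on its stop, the bar lying from the post along the shaker's -y, the screw straight above nest. It grows as the bar opens, clockwise from above; at 1.57 the bar points along the shaker's -x. Range 0 to 2.0. Friction 0.08 N m; it stays where left.
- knob (a joint): Turn of the knob relative to the bar, rad, growing clockwise from above. 0: screwed up; 4.2: tight, the knob's underside down on the bar's brass collar, turning no further. Each radian brings knob and foot down 1.91 mm (12 mm a turn). Friction 0.07 N m; it stays where left. Carried with the bar without turning relative to it, it keeps its value.
- knob_top (a point): Centre of the top of the yellow knurled knob, on the screw's axis. The knob is an upright cylinder 35 mm across and 34 mm high above the bar, with a black radial mark on top. When tight its top is 48 mm above the bar's underside (104 mm above the platform) and its underside 4 mm above the bar's upper face.
- foot: Red round foot of the screw, 16 mm across and 6 mm high, under the bar on the knob's axis, sprung upwards (6 N per mm). Origin: centre of its underside. As found it clears the top of a seated block by 2 to 5 mm; with the knob tight it presses on the block by 2 mm of spring, about 10 N.
- reagent: Amber bottle, loose, 60 mm across and 120 mm high. Origin: centre of its underside. Leave alone.

How it is judged:
On the way, in this order (a step that is already met when the one before it is completed fails the run):
1. the blue-capped block stands flat between the guides, let go (distance between block_blue and nest below 0.007 m and angle between block_blue's own z axis and vertical below 0.05 rad and angle between the y axis of block_blue and the y axis of nest, either way round below 0.12 rad and contact force between the fingers and block_blue below 0.1 N and value of joint gate above 0.5 rad), for 0.2 s.
2. the clamp bar is swung in over the block (distance between block_blue and nest below 0.007 m and angle between block_blue's own z axis and vertical below 0.05 rad and angle between the y axis of block_blue and the y axis of nest, either way round below 0.12 rad and value of joint gate below 0.1 rad), for 0.2 s.
3. the knob is screwed down tight on the block (all of step 2 and value of joint knob above 4 rad and contact force between foot and block_blue above 4 N), for 0.2 s.
At the end, for the whole second after the job is handed in: Blue-capped block at rest between the guides (underside centre within 7 mm of nest, tilt under 0.05 rad, length within 0.12 rad of the shaker's y), clamp bar within 0.1 rad of its stop, knob within 0.2 rad of its end stop, foot pressing on the block with over 4 N (all of step 3 and linear speed of block_blue below 0.01 m/s); the robot touches nothing.
It fails at once if the orange-capped block is moved more than 30 mm (distance of block_orange from where it was at the start of the episode above 0.03 m).
It fails at once if the bottle is moved more than 30 mm (distance of reagent from where it was at the start of the episode above 0.03 m).
It also fails if it takes over 72 s, if anything falls off the work surface, if the arm or the gripper's body presses on something with over 40 N, if the wrist force passes 120 N, or if a joint passes its speed limit or range.

### The arm

A 6-joint arm with a two-finger parallel gripper is mounted at the origin on the work surface. World frame = base frame: x ahead of the robot, y to its left, z up, the work surface at z = 0. Lengths are in m, angles in rad, forces in N, time in s.
With the tool pointing down it reaches from about 0.325 to 0.775 m from the base axis. Payload 5.5 kg.
Tool frame: the origin (TCP) lies between the finger pads; the fingertips stand 8 mm ahead of it and the grasp point (between the pads) lies 11 mm behind it (tcp_to_tips is the distance from the TCP to the fingertips, in m); z points along the fingers, y is the direction in which the jaws open and shut (so a half turn about z gives the same grasp; the last joint's range is limited). The gripper opens to 88 mm and grips with 3 to 60 N. Pads are 20 mm wide; open, the fingers measure 115 mm over their backs; the gripper's body (75 mm by 178 mm) begins 61 mm behind the grasp point.
Start: joints at [1.172, 0.091, 1.231, -0, 1.82, -0.057], TCP at [0.201, 0.565, 0.231] pointing down, gripper open.
Joint ranges: [-2.87, 2.87], [-0.86, 2.18], [0.17, 2.46], [-1.51, 4.65], [0.06, 2.69], [-2.65, 2.65]. Speed limits (rad/s): [2.57, 2.57, 3.01, 3.14, 3.14, 3.14].

### API

Orientations are given as a unit quaternion [w, x, y, z].
In Python, from bench import * gives the robot as it stands. Calls block until the motion is done:
- move_to(position, orientation): joint-space move of the TCP to a pose.
- move_l(position, speed=0.15, orientation=None): straight line of the TCP; orientation=None keeps the orientation; speed is the mean speed in m/s.
- movej(angles): joint-space move.
- gripper_open() and close(): open the fingers fully, or close them until they stop; the grip force is fixed at half the most.
- hold(seconds).
- inverse_kinematics(position, orientation): joint angles nearest the present ones, or None.
- state(): the state.
- get_image(name): name is "side" or "top" or "wrist"; returns a dict with "frame" (400x640x3 uint8, blue, green, red), "depth" (400x640 float32, m along the optical axis (not along the pixel's ray), 0 where there is no reading), "camera_matrix" (3x3 intrinsics, pixels), "view" (4x4, takes a point from world to camera coordinates). Camera axes: x right, y up, looking along -z (the intrinsics and any distortion apply to the point x, -y, -z); pixel columns grow to the right and rows downward; lengths in m; the calibration is good to about 2 mm. A picture is of the moment at which its call begins.
A pose or a line that the arm cannot do raises IKError and nothing moves.
- job_done(): hands the job in, once; it reports no verdict.
The state is a dict: "time": time; "joint_pos": joint angles; "dq": joint speeds; "joint_torque": joint torques, N m; "ee_pos": TCP position; "ee_rot": TCP orientation; "ft_force": force on the tool from outside, world axes, zero at the start; "moment": the same for the moment, N m; "finger_gap": finger opening in m.
Only numpy, scipy, OpenCV 4.12 (cv2) and the standard library are available. Lean on these libraries where they do the work, as an engineer would, in place of code of your own. Each camera call takes 0.05 s, during which the arm holds its last target. There are 200 camera calls.

## Working session

There is one attempt and no reset: what is moved stays moved. The work goes in short steps, each a Python script; the robot and the scene stay as the last script left them, time stands still between calls to the robot, and variables do not carry over. Pictures are saved under pics/ and viewed, about 8 in all and at most 12, crops included, and the job is handed in when it is done.

```bash
ls; mkdir -p pics; python3 - <<'E'
from bench import *
import cv2,numpy as np
for n in ("top","side"):
    g=get_image(n); cv2.imwrite(f"pics/{n}0.png",g["frame"]); np.savez(f"pics/{n}0.npz",**g)
    print(n,g["camera_matrix"].tolist(),np.round(g["view"],4).tolist(),(g["depth"]>0).mean(), g.keys())
s=state();print(s["time"],s["ee_pos"],s["ee_rot"],s["finger_gap"])
E
```

```text
pics
top [[507.0423519305036, 0.0, 318.64680421739376], [0.0, 507.0423519305036, 207.74018418123217], [0.0, 0.0, 1.0]] [[-0.0241, -0.9993, -0.0289, -0.0699], [0.9976, -0.026, 0.0642, -0.5646], [-0.0649, -0.0273, 0.9975, -1.2313], [0.0, 0.0, 0.0, 1.0]] 0.9959453125 dict_keys(['frame', 'depth', 'camera_matrix', 'view'])
side [[385.99927575040135, 0.0, 319.10832760635464], [0.0, 385.99927575040135, 196.63791425527367], [0.0, 0.0, 1.0]] [[0.9536, -0.3009, -0.0082, -0.5582], [0.152, 0.4577, 0.876, -0.1553], [-0.2598, -0.8366, 0.4822, -0.7972], [0.0, 0.0, 0.0, 1.0]] 0.9957578125 dict_keys(['frame', 'depth', 'camera_matrix', 'view'])
0.1 [0.20100437 0.56507208 0.22963843] [-2.05462496e-04  1.70057222e-01  9.85433817e-01 -8.31967654e-04] 0.08836806769975002
```

View pics/top0.png

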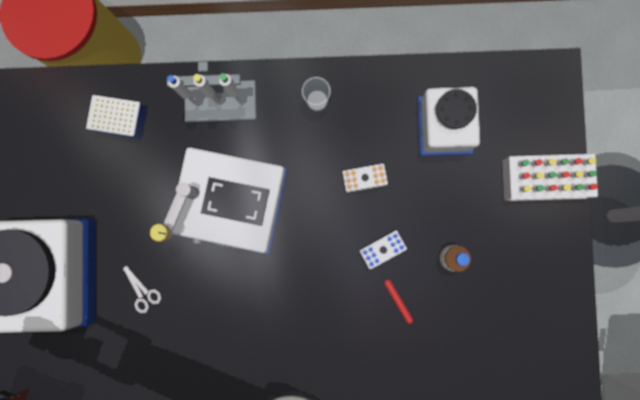

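View pics/side0.png

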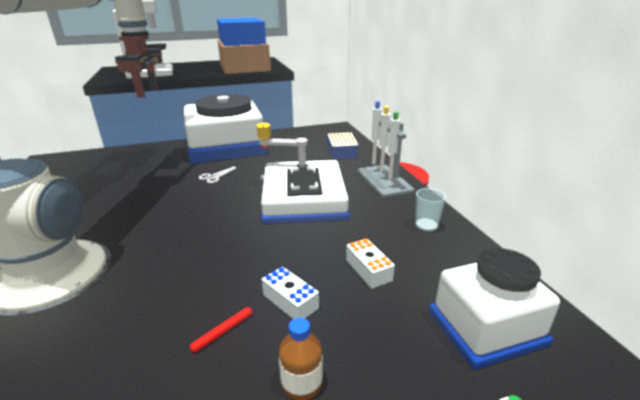

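The top view shows the blue-capped block at about (383,250), the orange one at (365,178), the bottle at (456,258), the nest at (235,201), the post at (188,190) and the knob at (160,232). The side view agrees with this layout.

```bash
cat > h.py <<'E'
from bench import *
import cv2,numpy as np
def onplane(g,uv,z):
    K,V=g["camera_matrix"],np.array(g["view"]);R,t=V[:3,:3],V[:3,3]
    uv=np.atleast_2d(uv).astype(float)
    d=np.c_[(uv[:,0]-K[0,2])/K[0,0],-(uv[:,1]-K[1,2])/K[1,1],-np.ones(len(uv))]@R
    c=-R.T@t
    return c+d*((z-c[2])/d[:,2])[:,None]
def proj(g,p):
    V=np.array(g["view"]);q=V[:3,:3]@np.array(p)+V[:3,3];K=g["camera_matrix"]
    return K[0,0]*q[0]/-q[2]+K[0,2],K[1,1]*q[1]/q[2]+K[1,2]
def mask(g,lo,hi,box=None):
    m=cv2.inRange(cv2.cvtColor(g["frame"],cv2.COLOR_BGR2HSV),np.array(lo),np.array(hi))
    if box:
        k=np.zeros_like(m);x0,y0,x1,y1=box;k[y0:y1,x0:x1]=255;m&=k
    return m
def pix(m): return np.argwhere(m>0)[:,::-1]
def down(yaw):  # tool z down, tool y (jaw) axis in world at angle yaw
    from scipy.spatial.transform import Rotation as R
    y=np.array([np.cos(yaw),np.sin(yaw),0]);z=np.array([0,0,-1.]);x=np.cross(y,z)
    q=R.from_matrix(np.c_[x,y,z]).as_quat();return [q[3],q[0],q[1],q[2]]
E
python3 - <<'E'
from h import *
g=dict(np.load("pics/top0.npz"))
def rect(P): 
    r=cv2.minAreaRect((P[:,:2]*1000).astype(np.float32)); return np.round(r[0],1),np.round(r[1],1),round(r[2],1)
for n,b,lo,hi,z in (("blue",(350,225,415,275),(100,100,60),(130,255,255),.043),("orange",(335,155,395,200),(5,100,80),(22,255,255),.043),("knob",(145,215,175,250),(22,100,80),(35,255,255),.17)):
    p=pix(mask(g,lo,hi,b));P=onplane(g,p,z);c=P.mean(0);w,v=np.linalg.eigh(np.cov(P[:,:2].T))
    print(n,len(p),p.mean(0),c.round(4),"axis",np.degrees(np.arctan2(v[1,1],v[0,1])).round(1),rect(P), "depth z", g["depth"][int(p[:,1].mean()),int(p[:,0].mean())])
# platform: largest dark blob inside shaker
m=mask(g,(0,0,0),(180,255,90),(190,165,280,240));n,l,s,c=cv2.connectedComponentsWithStats(m)
print(s,c)
k=l[201,235];p=np.argwhere(l==k)[:,::-1];P=onplane(g,p,.072);print("platform",P.mean(0),rect(P))
m=mask(g,(0,0,0),(180,60,255),(0,0,640,400));
m=mask(g,(0,0,120),(180,60,255),(160,140,290,260))
h,_=cv2.findContours(m,cv2.RETR_EXTERNAL,cv2.CHAIN_APPROX_NONE)
print("post(184,190)",onplane(g,(186,190),.14),"bottle",onplane(g,(456,258),.1))
d=g["depth"]
for u,v in ((188,190),(160,232),(235,201),(240,160),(172,215),(383,250)):
    z=d[v,u];K=g["camera_matrix"];q=np.array([(u-K[0,2])/K[0,0]*z,-(v-K[1,2])/K[1,1]*z,-z]);V=g["view"];print((u,v),(V[:3,:3].T@(q-V[:3,3])).round(4))
E
```

```text
blue 91 [383.36263736 249.43956044] [ 0.4571 -0.237   0.043 ] axis 116.2 (array([ 456.8, -236.2]), array([37.3, 87.8]), 26.8) depth z 1.2139722
orange 68 [364.42647059 176.64705882] [ 0.6333 -0.1971  0.043 ] axis 98.3 (array([ 632.3, -198.1]), array([35.3, 88.1]), 8.6) depth z 1.2308569
knob 258 [158.14728682 232.42635659] [0.508  0.2618 0.17  ] axis 48.0 (array([507.9, 261.2]), array([37.5, 36.9]), 88.6) depth z 1.0861425
[[     0      0    640    400 255234]
 [   205    179     32     35    672]
 [   223    213      1      1      1]
 [   275    212      5     28     90]
 [   224    215      1      1      1]
 [   229    215      2      1      2]] [[319.77391335 199.499236  ]
 [221.63095238 195.75892857]
 [223.         213.        ]
 [277.58888889 228.93333333]
 [224.         215.        ]
 [229.5        215.        ]]
platform [ 0.58258688 -0.08416923  0.072     ] (array([582.7, -66.9]), array([1545.9,  960.6]), 87.8)
post(184,190) [[0.60220855 0.20892721 0.14      ]] bottle [[ 0.43505327 -0.39484291  0.1       ]]
(188, 190) [0.6015 0.2029 0.1451]
(160, 232) [0.5085 0.2534 0.1827]
(235, 201) [0.58   0.1117 0.0741]
(240, 160) [0.6792 0.1004 0.063 ]
(172, 215) [0.5469 0.2408 0.1404]
(383, 250) [ 0.4557 -0.2366  0.0376]
```

```bash
python3 - <<'E'
from h import *
for n,p,yaw in (("nest",[.575,.11,.33],-11),("blue",[.455,-.235,.26],26)):
    s=state();best=None
    for a in (yaw,yaw+180):
        q=inverse_kinematics(p,down(np.radians(a)))
        if q is not None:
            c=np.abs(np.array(q)-s["joint_pos"]).max(); print(n,a,np.round(q,2))
            if best is None or c<best[0]: best=(c,a)
    move_to(p,down(np.radians(best[1])));hold(.3)
    g=get_image("wrist");np.savez(f"pics/w_{n}.npz",**g);cv2.imwrite(f"pics/w_{n}.png",g["frame"])
    print(best,state()["time"],state()["ee_pos"])
E
```

```text
nest -11 [ 0.13  0.1   1.05 -0.    2.    0.32]
(np.float64(1.041394929303396), -11) 2.5917 [0.57493176 0.11033229 0.32997061]
blue 26 [-0.54 -0.14  1.4  -0.    1.88 -1.  ]
blue 206 [-0.54 -0.14  1.4  -0.    1.88  2.14]
(np.float64(1.319846912512133), 26) 4.3333 [ 0.45527757 -0.23459994  0.26001864]
```

View pics/w_nest.png

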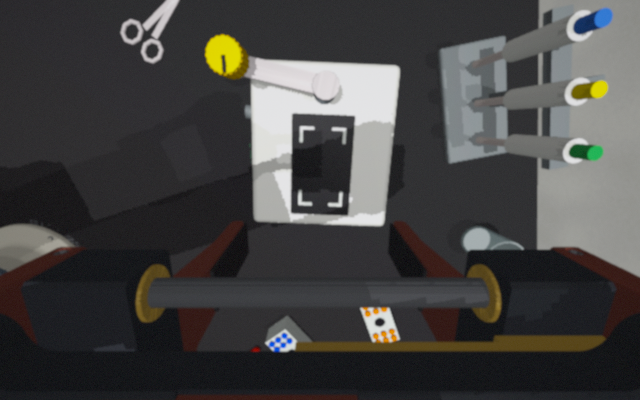

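View pics/w_blue.png

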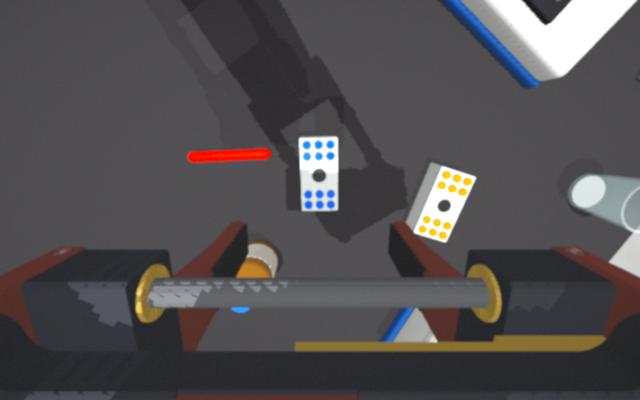

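The wrist picture over the nest shows the guides' corners near (301,126), (347,127), (342,206) and (299,206), the post at (326,85) and the knob at (225,55). In the one over the block, the blue block is upright in the picture, centred near (319,174). Its bottle neighbour is clear of the grasp.

```bash
python3 - <<'E'
from h import *
def rect(P): 
    r=cv2.minAreaRect((P[:,:2]*1000).astype(np.float32)); return np.round(r[0],1),np.round(r[1],1),round(r[2],1)
g=dict(np.load("pics/w_blue.npz"))
p=pix(mask(g,(100,100,60),(130,255,255),(290,125,350,220)));P=onplane(g,p,.043);w,v=np.linalg.eigh(np.cov(P[:,:2].T))
print("blue",P.mean(0),np.degrees(np.arctan2(v[1,1],v[0,1])),rect(P))
# white/black top outline
m=mask(g,(0,0,0),(180,255,70),(310,165,330,185));p=pix(m);print("dot",len(p),onplane(g,p,.04).mean(0))
g=dict(np.load("pics/w_nest.npz"))
m=mask(g,(0,0,110),(180,80,255),(296,122,350,210));n,l,s,c=cv2.connectedComponentsWithStats(m);print(s[1:])
P=np.vstack([onplane(g,np.argwhere(l==k)[:,::-1],.079) for k in range(1,n) if s[k,4]>15]);print("guides",rect(P),P.mean(0))
b=mask(g,(0,0,0),(180,255,75),(285,108,362,222));b|=mask(g,(0,0,0),(180,255,255),(297,122,350,210));n,l,s,c=cv2.connectedComponentsWithStats(b);print(s[1:])
k=l[165,325];print("platform",rect(onplane(g,np.argwhere(l==k)[:,::-1],.072)))
p=pix(mask(g,(22,100,80),(35,255,255),(195,25,255,85)));print("knob",onplane(g,p,.182).mean(0),rect(onplane(g,p,.182)))
K=g["camera_matrix"];V=g["view"]
for u,v in ((326,85),(225,50),(270,72),(325,165)):
    z=g["depth"][v,u];q=np.array([(u-K[0,2])/K[0,0]*z,-(v-K[1,2])/K[1,1]*z,-z]);print((u,v),(V[:3,:3].T@(q-V[:3,3])).round(4))
cv2.imwrite("pics/c.png",cv2.resize(g["frame"][20:230,190:410],None,fx=2.7,fy=2.7,interpolation=cv2.INTER_CUBIC))
E
```

```text
blue [ 0.45566262 -0.23468632  0.043     ] 117.19920847302338 (array([ 455.2, -234. ]), array([41. , 91.8]), 26.8)
dot 30 [ 0.45459508 -0.23630939  0.04      ]
[[299 125  16  18 143]
 [331 127  16  17 121]
 [297 190  16  16 121]
 [327 192  16  16 125]
 [348 193   2  17  23]]
guides (array([584.4, 112.6]), array([120.3,  79.2]), 76.3) [0.57986098 0.11470498 0.079     ]
[[ 292  115   62  100 5725]]
platform (array([580., 115.]), array([146.1,  87.8]), 77.6)
knob [0.50996831 0.25790175 0.182     ] (array([510.5, 257.4]), array([37.2, 44.4]), 49.6)
(326, 85) [0.6038 0.2174 0.1408]
(225, 50) [0.5106 0.2635 0.1817]
(270, 72) [0.5439 0.2434 0.1391]
(325, 165) [0.5853 0.1164 0.0713]
```

View pics/c.png

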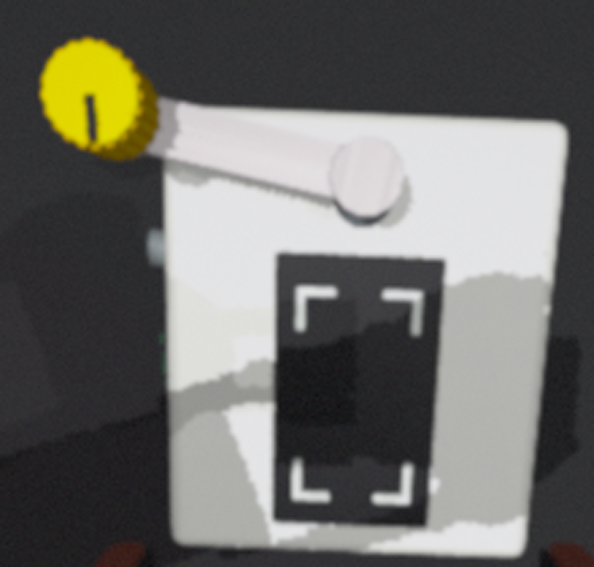

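Platform, post and knob agree with the given sizes: nest to post is about 105 mm at 77.6°, and the gate is at about 1.77. Next I'll pick up the block.

```bash
python3 - <<'E'
from h import *
g=dict(np.load("pics/w_nest.npz"))
m=mask(g,(0,0,110),(180,80,255),(296,122,348,210));n,l,s,c=cv2.connectedComponentsWithStats(m)
cs=[onplane(g,c[k],.0785)[0] for k in range(1,n) if s[k,4]>60];print("guides",np.mean(cs,0),np.round(cs,4).tolist())
V=g["view"];print("cam-tcp at nest view",-V[:3,:3].T@V[:3,3]-np.array([.575,.1103,.33]))
q=down(np.radians(27))
move_to([.4555,-.2355,.10],q);move_l([.4555,-.2355,.022],.08);print(state()["ft_force"])
close();hold(.2);print(state()["finger_gap"],state()["time"],state()["ee_pos"])
move_l([.4555,-.2355,.20],.2);hold(.1);s=state();print(s["finger_gap"],s["ft_force"],s["time"])
g=get_image("wrist");cv2.imwrite("pics/held.png",g["frame"]);np.savez("pics/held.npz",**g)
E
```

```text
guides [0.57896759 0.11533229 0.0785    ] [[0.5653, 0.1703, 0.0785], [0.6156, 0.1591, 0.0785], [0.5421, 0.0717, 0.0785], [0.5929, 0.0601, 0.0785]]
cam-tcp at nest view [0.01245668 0.06946238 0.15398246]
[-0.31418264 -0.15789136 -0.4345709 ]
0.04955775575188231 7.0167 [ 0.45566371 -0.23547614  0.02208365]
0.04977374820561461 [-0.79193998  0.1341253  -3.71040783] 8.1583
```

View pics/held.png

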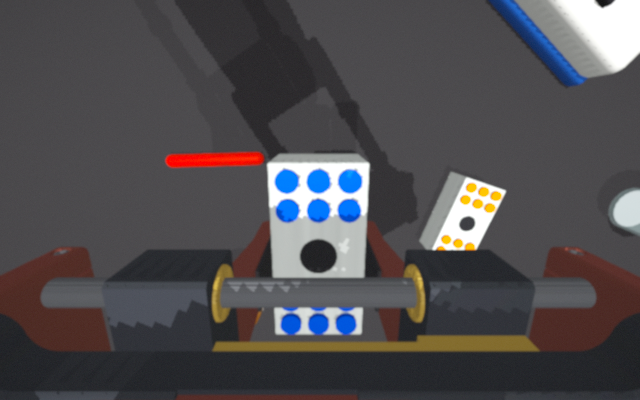

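The block is held level. The black dot is at about (318,256). I'll check its offset in the hand, then carry it to the nest.

```bash
python3 - <<'E'
from h import *
g=dict(np.load("pics/held.npz"))
p=pix(mask(g,(0,0,0),(180,255,70),(297,237,340,275)));D=onplane(g,p,.2+.018).mean(0);print(len(p),D)
e=state()["ee_pos"];a=np.radians(117);off=(D-e)[:2]@[np.cos(a),np.sin(a)];offx=(D-e)[:2]@[np.sin(a),-np.cos(a)]
print("offset along block y, x",off,offx)
off=float(np.clip(off,-.003,.003))
b=np.radians(77.3);N=np.array([.5795,.1152]);P=N-off*np.array([np.cos(b),np.sin(b)])
q=down(b-np.pi/2)
move_to([*P,.20],q);move_l([*P,.125],.12);hold(.1);f0=state()["ft_force"];print(state()["time"],f0)
for z in np.arange(.115,.0915,-.003):
    move_l([*P,z],.06);f=state()["ft_force"]-f0;print(round(z,4),state()["ee_pos"].round(4),f.round(1))
    if f[2]>8: break
E
```

```text
879 [ 0.45310694 -0.23302317  0.218     ]
offset along block y, x 0.0027859269677999034 -0.0006501076984828674
10.4667 [ 0.12396928  0.38752459 -3.24302683]
0.115 [0.5785 0.1124 0.1142] [-0.6  0.4  0.1]
0.112 [0.5788 0.1125 0.1117] [-0.4 -0.8  0.9]
0.109 [0.5787 0.1125 0.1087] [-0.6 -0.1 -0.7]
0.106 [0.5787 0.1124 0.1056] [ 0.2  0.1 -0.2]
0.103 [0.5787 0.1125 0.1027] [ 0.1 -0.3 -1.6]
0.1 [0.5787 0.1125 0.0996] [-1.1 -0.  -0.4]
0.097 [0.5787 0.1124 0.0966] [ 0.4 -0.  -0.2]
0.094 [0.579  0.1125 0.0941] [0.2 0.3 1.3]
```

It went down between the guides with no contact. I'll let go, back off and check.

```bash
python3 - <<'E'
from h import *
e=state()["ee_pos"]
move_l([e[0],e[1],.0932],.03);print(state()["ft_force"],state()["ee_pos"])
gripper_open();hold(.3)
move_l([e[0],e[1],.22],.2)
g=get_image("wrist");np.savez("pics/placed.npz",**g);cv2.imwrite("pics/placed.png",g["frame"])
t=get_image("top");np.savez("pics/placedtop.npz",**t);print(state()["time"])
p=pix(mask(t,(100,100,60),(130,255,255),(205,175,270,228)));print("caps top cam",len(p),onplane(t,p,.115).mean(0))
p=pix(mask(g,(100,100,60),(130,255,255),(200,20,450,270)));P=onplane(g,p,.115);w,v=np.linalg.eigh(np.cov(P[:,:2].T));print("caps wrist",len(p),P.mean(0),np.degrees(np.arctan2(v[1,1],v[0,1])))
E
```

```text
[-3.11691156 -1.08930104  3.37538195] [0.57901101 0.11248212 0.09409029]
14.725
caps top cam 48 [0.57257999 0.07958937 0.115     ]
caps wrist 1378 [0.57884582 0.11722222 0.115     ] 77.07224780620326
```

View pics/placed.png

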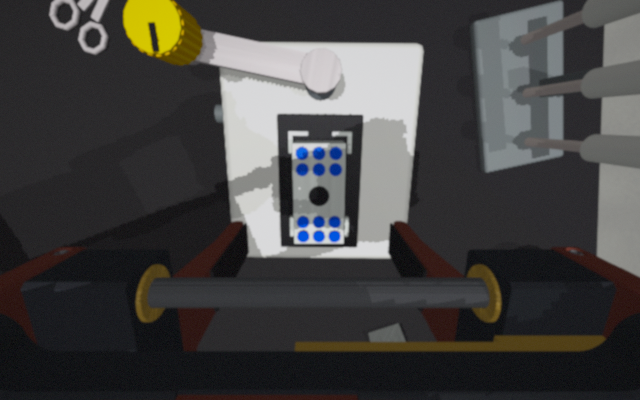

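The block sits between the guides at 77.1°, with its caps at (0.579,0.117). The arm bottomed at the seated height, with the underside at about 0.072. Next I'll swing the bar in with closed fingers pushing on its outer side.

```bash
python3 - <<'E'
from h import *
g=dict(np.load("pics/placed.npz"));K=g["camera_matrix"];V=g["view"]
for u,v in ((319,180),(319,211),(302,180),(336,180)):
    z=np.median(g["depth"][v-2:v+3,u-2:u+3]);q=np.array([(u-K[0,2])/K[0,0]*z,-(v-K[1,2])/K[1,1]*z,-z]);print((V[:3,:3].T@(q-V[:3,3])).round(4))
B=np.radians(77.3);N=np.array([.5795,.1152]);piv=N+.105*np.array([np.cos(B),np.sin(B)])
def pose(th,d,r=.055):
    ph=B+np.pi-th;u=np.array([np.cos(ph),np.sin(ph)]);n=np.array([-u[1],u[0]])
    return piv+r*u-d*n, down(ph-np.pi)
close()
p,q=pose(1.77,.042);move_to([*p,.22],q);move_l([*p,.131],.15);hold(.1);f0=state()["ft_force"];print(state()["time"],state()["ee_pos"])
p,q=pose(1.77,.021);move_l([*p,.131],.05);print((state()["ft_force"]-f0).round(1))
for th in list(np.arange(1.55,.2,-.2))+[.12,.06,.02,-.02,-.05]:
    p,q=pose(th,.021);move_l([*p,.131],.06 if th>.15 else .03,q);s=state();f=(s["ft_force"]-f0).round(1);print(round(th,2),f,round(s["time"],2))
    if np.hypot(f[0],f[1])>8: break
p,q=pose(th,.045);move_l([*p,.131],.1,q);move_l([*p,.26],.25)
for n in("top","wrist"):
    g=get_image(n);np.savez(f"pics/sw{n}.npz",**g);cv2.imwrite(f"pics/sw{n}.png",g["frame"])
print(state()["time"])
E
```

```text
[0.5819 0.1286 0.1119]
[0.5751 0.0985 0.112 ]
[0.5662 0.1322 0.1121]
[0.5977 0.1251 0.112 ]
17.6083 [0.57039627 0.27847475 0.13308627]
[ 1.4  0.9 -0.9]
1.55 [1.3 0.2 0.3] 18.54
1.35 [ 0.7  0.5 -0.6] 18.89
1.15 [-0.1 -0.5 -0.3] 19.24
0.95 [-0.1 -0.8 -0.1] 19.59
0.75 [ 0.5 -0.4 -0.9] 19.94
0.55 [ 0.2  0.1 -0.6] 20.29
0.35 [ 0.2 -0.3 -0.5] 20.64
0.12 [ 0.  -0.2  0.6] 21.24
0.06 [ 1.4  0.1 -1.7] 21.51
0.02 [ 0.9 -0.3  0.1] 21.76
-0.02 [-4.8  0.1  1.8] 22.01
-0.05 [-10.7   0.9   4.3] 22.26
23.4167
```

View pics/swwrist.png

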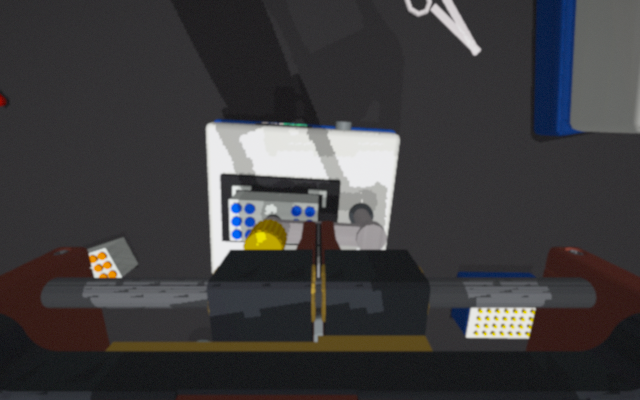

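The block top reads 0.112 at all four points, so it is flat and home, and the bar met its stop with 11 N. The knob now stands over the block's middle, at (265,240). Next I'll refine its position from the depth points and grip it.

```bash
python3 - <<'E'
from h import *
for n in("swtop","swwrist"):
    g=dict(np.load(f"pics/{n}.npz"));K=g["camera_matrix"];V=g["view"]
    u0,v0=map(int,proj(g,[.5795,.1152,.18]))
    p=pix(mask(g,(20,90,60),(36,255,255),(u0-40,v0-40,u0+40,v0+40)))
    z=g["depth"][p[:,1],p[:,0]].astype(float);q=np.c_[(p[:,0]-K[0,2])/K[0,0]*z,-(p[:,1]-K[1,2])/K[1,1]*z,-z]
    P=(q-V[:3,3])@V[:3,:3];P=P[P[:,2]>.15]
    if len(P)<10: print(n,len(P),"hidden");continue
    t=np.percentile(P[:,2],80);T=P[abs(P[:,2]-t)<.003];print(n,len(P),"top z",t,len(T),T.mean(0),T[:,:2].min(0),T[:,:2].max(0))
s=state();q1=np.arctan2(.1152,.5795)
for z in(.25,.165,.155):
  for yaw in(q1+2.55,q1-2.55,q1+2.45):
    q=inverse_kinematics([.5795,.1152,z],down(yaw));print(z,yaw,None if q is None else np.round(q,2))
E
```

```text
swtop 166 top z 0.18400533827945417 112 [0.58069323 0.10931016 0.18312976] [0.56512593 0.09670753] [0.59530653 0.12477514]
swwrist 1053 top z 0.1817165139845903 582 [0.5706567  0.11761541 0.18109758] [0.56039966 0.09887185] [0.58076411 0.13399995]
0.25 2.746233811774932 [ 0.14  0.07  1.22 -0.    1.85 -2.61]
0.25 -2.353766188225068 [ 0.14  0.07  1.22 -0.    1.85  2.49]
0.25 2.646233811774932 [ 0.14  0.07  1.22 -0.    1.85 -2.51]
0.165 2.746233811774932 [ 0.14  0.06  1.38 -0.    1.7  -2.61]
0.165 -2.353766188225068 [ 0.14  0.06  1.38 -0.    1.7   2.49]
0.165 2.646233811774932 [ 0.14  0.06  1.38 -0.    1.7  -2.51]
0.155 2.746233811774932 [ 0.14  0.06  1.39 -0.    1.68 -2.61]
0.155 -2.353766188225068 [ 0.14  0.06  1.39 -0.    1.68  2.49]
0.155 2.646233811774932 [ 0.14  0.06  1.39 -0.    1.68 -2.51]
```

```bash
python3 - <<'E'
from h import *
P=[.579,.1155];q1=np.arctan2(P[1],P[0])
gripper_open()
y0=q1+2.5
move_to([*P,.24],down(y0));print(state()["joint_pos"].round(2),state()["time"])
move_l([*P,.158],.12);hold(.1);s=state();f0,m0=s["ft_force"],s["moment"]
close();hold(.2);s=state();print("gap",s["finger_gap"],(s["ft_force"]-f0).round(1),s["time"])
a=0
while a<4.95:
    a+=.33;move_to([*P,.158-.00191*min(a,4.2)],down(y0-a));s=state()
    print(round(a,2),"J6",s["joint_pos"][5].round(2),"F",(s["ft_force"]-f0).round(1),"M",(s["moment"]-m0).round(2),"tau6",s["joint_torque"][5].round(2),s["time"].round(1))
    if abs((s["moment"]-m0)[2])>.45: break
g=get_image("wrist");cv2.imwrite("pics/kn.png",g["frame"])
E
```

```text
[ 0.14  0.07  1.24  0.    1.84 -2.56] 26.0583
gap 0.03428755618920191 [ 0.6 -1.3  0.4] 28.0583Traceback (most recent call last):
  File "<stdin>", line 11, in <module>
AttributeError: 'float' object has no attribute 'round'
```

One step (0.33 rad) was done before the print bug, so I'll go on from there.

```bash
python3 - <<'E'
from h import *
P=[.579,.1155];y0=np.arctan2(P[1],P[0])+2.5
s=state();f0,m0=s["ft_force"],s["moment"];print(s["joint_pos"][5],m0,s["time"])
a=.33
while a<4.9:
    a+=.33;move_to([*P,.158-.00191*min(a,4.2)],down(y0-a));s=state()
    print(round(a,2),"J6",round(s["joint_pos"][5],2),"F",(s["ft_force"]-f0).round(1),"M",np.round(s["moment"],2),"tau6",round(s["joint_torque"][5],2),round(s["time"],1))
    if abs(s["moment"][2])>.45: break
E
```

```text
-2.2310757105940087 [-0.08277587  0.10357035 -0.06620263] 28.475
0.66 J6 -1.9 F [-0.3 -0.3  0.7] M [-0.16  0.05 -0.03] tau6 0.17 28.9
0.99 J6 -1.57 F [-0.   0.3  0.5] M [-0.25  0.09 -0.08] tau6 0.16 29.3
1.32 J6 -1.24 F [-0.8 -0.1  1. ] M [-0.42  0.14 -0.04] tau6 0.15 29.7
1.65 J6 -0.91 F [-0.5 -1.4  1.1] M [-0.56  0.12 -0.09] tau6 0.15 30.1
1.98 J6 -0.58 F [-1.9 -1.9  1.4] M [-0.76  0.18 -0.06] tau6 0.16 30.6
2.31 J6 -0.25 F [-2.4 -2.1  1.8] M [-0.88  0.4  -0.03] tau6 0.16 31.0
2.64 J6 0.08 F [-1.4 -2.3  2.8] M [-0.87  0.39 -0.09] tau6 0.09 31.4
2.97 J6 0.41 F [-1.4  2.3  1.9] M [0.01 0.35 0.34] tau6 0.55 31.8
3.3 J6 0.74 F [-1.3  2.6  5.3] M [0.22 0.34 0.3 ] tau6 0.53 32.2
3.63 J6 1.07 F [-0.7  3.5  7.4] M [0.23 0.37 0.15] tau6 0.27 32.6
3.96 J6 1.4 F [0.3 3.  7.5] M [0.34 0.11 0.32] tau6 0.47 33.1
4.29 J6 1.73 F [2.2 4.3 8.1] M [ 0.44 -0.14  0.28] tau6 0.45 33.5
4.62 J6 2.06 F [ 2.7 -2.3  8.2] M [-0.83 -0.26  0.01] tau6 0.16 33.9
4.95 J6 2.39 F [ -2.5 -19.4  10.8] M [-3.52  0.58  0.23] tau6 0.39 34.3
```

The torque jumped at about 2.9 rad, which is the end stop, and after that the pads slipped. I'll open, retreat and look.

```bash
python3 - <<'E'
from h import *
print(state()["finger_gap"]);gripper_open();hold(.2);e=state()["ee_pos"];print(e,state()["ft_force"])
move_l([.579,.1155,.25],.2)
move_to([.555,.02,.33],down(np.radians(-12.7)));hold(.2)
g=get_image("wrist");np.savez("pics/fin.npz",**g);cv2.imwrite("pics/fin.png",g["frame"])
K=g["camera_matrix"];V=g["view"];u0,v0=map(int,proj(g,[.5795,.1152,.18]));print(u0,v0,state()["time"])
p=pix(mask(g,(20,90,60),(36,255,255),(u0-45,v0-45,u0+45,v0+45)))
z=g["depth"][p[:,1],p[:,0]].astype(float);q=np.c_[(p[:,0]-K[0,2])/K[0,0]*z,-(p[:,1]-K[1,2])/K[1,1]*z,-z]
P=(q-V[:3,3])@V[:3,:3];t=np.percentile(P[:,2],75);T=P[abs(P[:,2]-t)<.003];print("knob top z",t,len(T),(T.min(0)+T.max(0))/2,T.mean(0))
x0,y0=max(u0-110,0),max(v0-110,0)
cv2.imwrite("pics/finc.png",cv2.resize(g["frame"][y0:y0+220,x0:x0+220],None,fx=2.7,fy=2.7,interpolation=cv2.INTER_CUBIC))
E
```

```text
0.029467894359858464
[0.57899445 0.11551982 0.15000029] [ 0.09925863 -0.57687634  0.52551068]
321 93 38.3167
knob top z 0.17636102056614322 921 [0.56583086 0.11944303 0.17575324] [0.56624315 0.11963188 0.17587277]
```

View pics/finc.png

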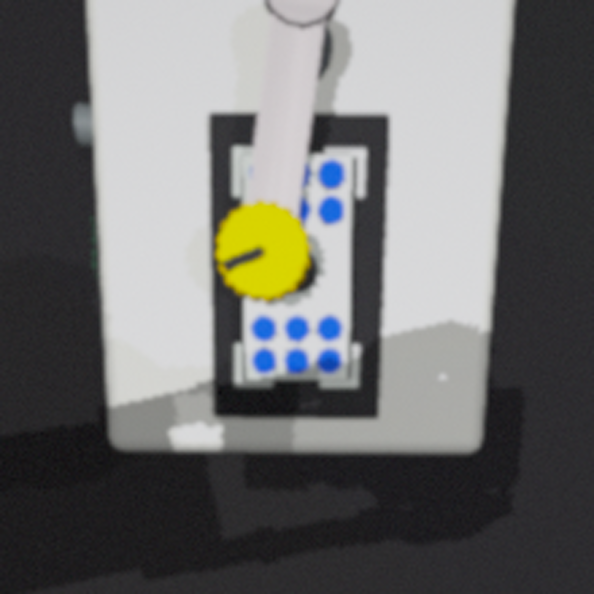

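The knob is tight (top at 0.176), but when the pads slipped they dragged the bar about 13 mm, so the gate is now about 0.13. I'll push it back onto its stop with closed fingers.

```bash
python3 - <<'E'
from h import *
B=np.radians(77.3);N=np.array([.5795,.1152]);piv=N+.105*np.array([np.cos(B),np.sin(B)])
def pose(th,d,r=.06):
    ph=B+np.pi-th;u=np.array([np.cos(ph),np.sin(ph)]);n=np.array([-u[1],u[0]])
    return piv+r*u-d*n, down(ph-np.pi)
close()
p,q=pose(.13,.045);move_to([*p,.24],q);move_l([*p,.131],.15);hold(.1);f0=state()["ft_force"];print(state()["time"])
p,q=pose(.18,.021);move_l([*p,.131],.05,q)
for th in (.14,.1,.06,.03,0,-.02,-.04,-.06,-.08,-.1):
    p,q=pose(th,.021);move_l([*p,.131],.03,q);hold(.05);s=state();f=(s["ft_force"]-f0).round(1);print(th,f,s["ee_pos"].round(4),round(s["time"],2))
    if np.hypot(f[0],f[1])>22: break
p,q=pose(.15,.045);move_l([*p,.131],.1,q);move_l([*p,.25],.2)
move_to([.555,.02,.33],down(np.radians(-12.7)));hold(.2)
g=get_image("wrist");np.savez("pics/fin2.npz",**g)
K=g["camera_matrix"];V=g["view"];u0,v0=map(int,proj(g,[.5795,.1152,.18]))
p=pix(mask(g,(20,90,60),(36,255,255),(u0-45,v0-45,u0+45,v0+45)))
z=g["depth"][p[:,1],p[:,0]].astype(float);q=np.c_[(p[:,0]-K[0,2])/K[0,0]*z,-(p[:,1]-K[1,2])/K[1,1]*z,-z]
P=(q-V[:3,3])@V[:3,:3];t=np.percentile(P[:,2],75);T=P[abs(P[:,2]-t)<.003];print("knob top z",t,(T.min(0)+T.max(0))/2,state()["time"])
x0,y0=max(u0-110,0),max(v0-110,0)
cv2.imwrite("pics/fin2c.png",cv2.resize(g["frame"][y0:y0+220,x0:x0+220],None,fx=2.7,fy=2.7,interpolation=cv2.INTER_CUBIC))
E
```

```text
41.7083
0.14 [-0.5 -0.4 -1. ] [0.5616 0.169  0.131 ] 42.58
0.1 [-4.7  1.3  0.9] [0.5622 0.1682 0.131 ] 42.88
0.06 [-8.2  2.4  2.6] [0.5636 0.1668 0.131 ] 43.18
0.03 [-8.4  2.   3.8] [0.5649 0.1657 0.131 ] 43.48
0 [-9.7  1.8  3.1] [0.5665 0.1646 0.131 ] 43.78
-0.02 [-9.9  1.3  4.1] [0.5674 0.1639 0.131 ] 44.08
-0.04 [-10.3   1.3   4.1] [0.5685 0.1632 0.131 ] 44.38
-0.06 [-14.6   2.    5.9] [0.5685 0.1629 0.131 ] 44.68
-0.08 [-19.8   3.2   8.2] [0.5685 0.1627 0.131 ] 44.98
-0.1 [-24.6   3.7   9.9] [0.5684 0.1625 0.131 ] 45.28
knob top z 0.17648698074824803 [0.57947367 0.11543495 0.17612865] 47.8833
```

View pics/fin2c.png

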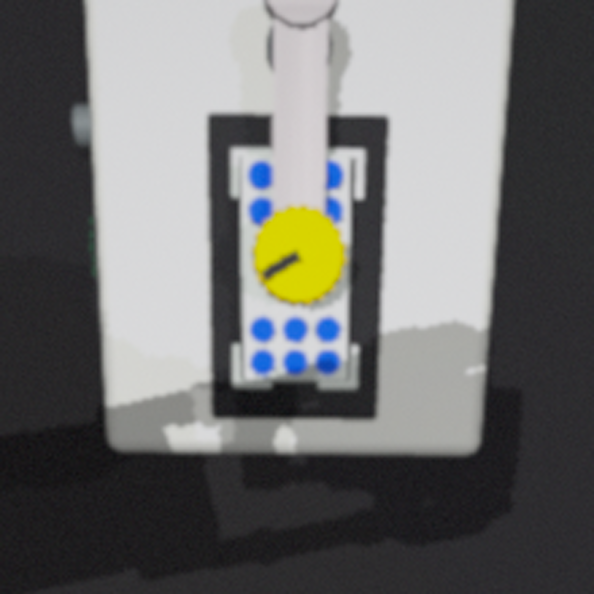

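The bar is back on its stop, with the knob's centre at (0.5795,0.1154) and its top at 0.1762. There is time left, so a short re-tightening twist will confirm the stop in case the slip backed the knob off.

```bash
python3 - <<'E'
from h import *
P=[.5795,.1154];y0=np.radians(-12.7)+.35
gripper_open();move_to([*P,.25],down(y0));move_l([*P,.152],.15);hold(.1)
close();hold(.2);s=state();m0=s["moment"];print(s["finger_gap"],s["time"])
for a in np.arange(.06,.55,.06):
    move_to([*P,.152],down(y0-a));s=state();m=s["moment"]-m0;print(round(a,2),m.round(2),round(s["joint_torque"][5],2),(s["ft_force"]).round(1))
    if abs(m[2])>.25: break
gripper_open();hold(.1);move_l([*P,.25],.2)
move_to([.555,.02,.33],down(np.radians(-12.7)));hold(.2)
g=get_image("wrist");np.savez("pics/fin3.npz",**g)
K=g["camera_matrix"];V=g["view"];u0,v0=map(int,proj(g,[.5795,.1152,.18]))
p=pix(mask(g,(20,90,60),(36,255,255),(u0-45,v0-45,u0+45,v0+45)))
z=g["depth"][p[:,1],p[:,0]].astype(float);q=np.c_[(p[:,0]-K[0,2])/K[0,0]*z,-(p[:,1]-K[1,2])/K[1,1]*z,-z]
Q=(q-V[:3,3])@V[:3,:3];t=np.percentile(Q[:,2],75);T=Q[abs(Q[:,2]-t)<.003];print("knob top z",t,(T.min(0)+T.max(0))/2,state()["time"])
p=pix(mask(g,(100,100,60),(130,255,255),(u0-45,v0-10,u0+45,v0+50)));print("caps",onplane(g,p,.115).mean(0))
E
```

```text
0.034547068752249444 51.8
0.06 [-0.2   0.29  0.33] 0.57 [ 2.1  0.1 -0.2]
knob top z 0.17651314264087004 [0.5789743  0.11500475 0.17618545] 54.5583
caps [0.57056736 0.08102594 0.115     ]
```

The knob was already hard against its stop: torque rose within 0.06 rad. The bar stayed put, so I'll hand in.

```bash
python3 -c "
from bench import *
print(state()['ft_force']);job_done();print(state()['time'])"
```

```text
[ 0.07614756  0.11485371 -0.66552604]
the job is handed in; nothing more can be done
the job is handed in; nothing more can be done
```

The job is handed in, with every step done, at about 55 s on the robot's clock out of the 72 s allowed; no verdict is reported. The blue-capped block is in the guides, the clamp bar is on its stop and the knob is tight.

- **Block:** It went in between the guides without touching them. After release, the depth readings put its top at 0.112 m at all four points checked. That is the seated height, so it was flat and fully home. Its angle matched the shaker's to about 0.2°, and its caps were about 2 mm from the nest.
- **Bar:** I swung it onto its stop with closed fingers. The gripper then slipped on the knob after it had tightened, and dragged the bar about 13 mm open (gate about 0.13 rad). I pushed it back until it met the stop firmly, at about 25 N. The last picture put the knob within about 1 mm of nest in plan.
- **Knob:** It stopped after about 2.9 rad of turning. A second short twist met the stop within 0.06 rad. Its top is at 0.176 m, which is the tight height.
- **Not measured:** I could not read the foot's force directly; I infer it from the knob being tight. The push back dragged the pressed foot across the block. The picture after it showed the block still in the guides, but I did not measure its position again.
- **Other things:** I didn't touch the orange-capped block or the bottle, but I took no final measurement of either.
- **Cameras:** The top camera placed the shaker about 3 mm off from the wrist camera; I used the wrist camera's values.

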